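Pull the refill bung from the sweet dispenser

TASK

Open the sweet dispenser for refilling: take the T-handled puller from its stand, drop its lugged tip through the slot in the square bung sunk in the dispenser's top, and screw it clockwise (seen from above) to the stop, about three quarters of a right angle or a little more. Pull the bung straight up out of its port without tipping it or touching it with the fingers, and set it down flat inside the tray with the puller still locked in it, letting go only once it stands there. Leave the lidded jars and the stack of paper bags where they are.

Things in the scene. Friction and masses are not known exactly. Their poses are not given: they have to be found in the camera images.
- dispenser: Fixed sweet dispenser: 140 x 140 mm foot, 130 x 130 mm white top block, 110 mm tall, its clear lower half full of sweets. In the middle of its top is a square port, 63 mm wide and 46 mm deep, that holds the bung. Origin: centre of the underside; z up.
- bung: Loose square steel bung, 60 x 60 x 46 mm, 0.2 to 0.35 kg, sunk in the port with 1.5 mm play each side, its top flush with the dispenser's, out of the fingers' reach; the port keeps it from turning. Slot in its top: see bung_top. Cavity under the 10 mm cap: 44 x 44 mm, 14 mm high. Origin: centre of the underside; z up, x along the slot.
- bung_top (a point): Centre of the bung's top face, 46 mm above its origin, in the mouth of a quarter-turn tapped hole: a slot 42 mm long (bung x) by 14 mm wide (y). Ribs in the cavity below let a lug bar that came in through the slot turn only clockwise from above, about 77 degrees to a hard stop; beyond 25 degrees it catches under the cap.
- puller: Loose T-handled steel puller, 115 mm tall, 0.12 to 0.2 kg, upright in its stand at the start. Origin: centre of the underside of its round collar (36 mm diameter, 8 mm thick), which rests on the stand and later on the bung's top. Rod 10 mm in diameter, lug bar below the collar, handle bar on top, both long along the puller's x. z up.
- puller_handle (a point): Centre of the black handle bar, 85 mm above the collar's underside: 90 mm long along the puller's x, 16 mm wide (y), 18 mm high.
- puller_lug (a point): Centre of the lug bar, 17 mm below the collar's underside: 36 mm long along the puller's x, 9 mm wide, 8 mm high. With the collar on the bung's top it is 3 mm clear of both the cap and the cavity's floor.
- stand: Fixed wooden stand, 80 x 80 x 35 mm, with a slot 44 mm (along its x) by 15 mm (along y), open at the top, through which the puller's lug bar hangs; the puller lifts straight up out of it. Origin: centre of the underside.
- tray: Fixed square aluminium tray, 170 x 170 mm outside, 160 x 160 mm inside, rim 12 mm high, floor 5 mm thick, empty at the start. Origin: centre of the underside; x and y along its sides. It and the stand are on opposite sides of the dispenser, either way round.
- tall_jar: Bystander: lidded glass jar, 110 mm wide, 180 mm tall. Origin: centre of the underside.
- footed_bowl: Bystander: lidded glass bowl on a foot, 124 mm wide, 170 mm tall. Origin: centre of the underside.
- small_jar: Bystander: small lidded glass jar, 86 mm wide, 110 mm tall. Origin: centre of the underside.
- bags: Bystander: stack of paper bags, 120 x 100 x 24 mm. Origin: centre of the underside.
Mind the look-alikes: they are no part of the job. What is shaped like the bung but purple or red is not meant.

How it is judged:
By the outcome, as a careful person would: the job done as asked, in the order asked, and still so for the second after the job is handed in, with the robot touching nothing.
It also fails if it takes over 58 s, if anything falls off the work surface, if the arm or the gripper's body presses on something with over 40 N, if the wrist force passes 120 N, or if a joint passes its speed limit or range.

ROBOT

A 6-joint arm with a two-finger parallel gripper is mounted at the origin on the work surface. World frame = base frame: x ahead of the robot, y to its left, z up, the work surface at z = 0. Lengths are in m, angles in rad, forces in N, time in s.
With the tool pointing down it reaches from about 0.35 to 0.975 m from the base axis. Payload 4.9 kg.
Tool frame: the origin (TCP) lies between the finger pads; the fingertips stand 22 mm ahead of it and the grasp point (between the pads) lies 3 mm ahead of it; z points along the fingers, y is the line along which they close (so a half turn about z gives the same grasp; the last joint's range is limited). The gripper opens to 85 mm and grips with 20 to 120 N. Pads are 22 mm wide; open, the fingers measure 114 mm over their backs; the gripper's body (76 mm by 85 mm) begins 54 mm behind the grasp point. The pads swing forward as they close: fully open they stand 13 mm farther back than shut.
Start: joints at [-1.23, 0.053, 1.613, -0, 1.476, -0.119], TCP at [0.277, -0.56, 0.253] pointing down, gripper open.
Joint ranges: [-3.01, 3.01], [-1.01, 2.22], [0.06, 2.58], [-1.02, 4.17], [0.09, 2.62], [-3.14, 3.14]. Speed limits (rad/s): [2.57, 2.57, 3.14, 3.14, 3.14, 3.14].

INTERFACE

Orientations are given as a unit quaternion [w, x, y, z].
In Python, from plant import state, grab_frame, get_calibration, job_done, recognise, regions_of gives the robot as it stands.
- The arm moves only by the tool apply_moves, never from a script. Its argument "targets" is a list of rows, each an object with "translation": the shift along the tool's x, y, z normalised to -1 to 1, where 1 is 100 mm, a list of three; "twist": the turn about the tool's z normalised to -1 to 1, where 1 is 0.1 rad; "hand": the opening, from 0 (shut) to 1 (fully open). A call has 1 to 8 rows; each row shifts and turns the commanded pose from where the row before left it, along the tool's axes as they then stand; what a row does not reach is not made up. A row lasts 1/10 s, in which the tool goes at most 50 mm and 8.59 degrees, less where a joint would pass 70% of its speed; a pose out of reach is approached as far as the arm can. A call with a number of a shift or a turn outside -1 to 1 is refused whole. A call with a gripper value outside its range is refused whole. The fingers move at their own pace and stop on an object; the grip force is fixed at half the most. Time passes only in rows, so rows that do not move let the fingers close. It gives the time, the measured TCP pose, the force, the opening and the grip force at its end, in the units of the state.
- state(): the state, without advancing time (a new reading comes with each control period).
- grab_frame(name): name is "scene" or "top" or "wrist"; returns the picture (480x640x3 uint8, red, green, blue); there is no depth.
- get_calibration(name): a dict with "camera_matrix" (3x3 intrinsics, pixels), "pose" (4x4, takes a point from camera to world coordinates). Camera axes: x right, y up, looking along -z (the intrinsics and any distortion apply to the point x, -y, -z); pixel columns grow to the right and rows downward; lengths in m; the calibration is good to about 2 mm. A picture is of the moment at which its call begins: read the wrist's pose just before it. get_calibration takes no time and is no camera call; for the wrist camera it gives the pose at the moment of the call.
- job_done(): hands the job in; it is judged then, once.
Trained networks look in the newest picture that a camera, given by its name, has taken for a name from the list of things; names that differ only in an ending like _2 or _b are one class to them, and where a whole thing is asked for, a point or a joint stands for the part that bears it (a point fixed in the world has none). Each returns a list of dicts, best first, with "score" (0 to 1); they miss things now and then, are a little off and sometimes report something else, mostly with a low value. They report only what shows in the picture. A call takes as long as a camera call. They do not tell look-alikes from the thing itself.
- recognise(camera, query): "point" ([x, y, z] in m, in world coordinates, good to about 4 mm: the middle of the surface that is visible of it).
- regions_of(camera, query): "pixels" (480x640 bool, what is visible of it).
The state is a dict: "time": time; "joint_pos": joint angles; "joint_vel": joint speeds; "joint_efforts": joint torques, N m; "tool_pos": TCP position; "tool_rot": TCP orientation; "contact_force": force on the tool from outside, world axes, zero at the start; "ft_torque": the same for the moment, N m; "gripper_width": opening from 0.0 (shut) to 1.0 (fully open); "grasp_force": force on a finger pad.
Only numpy, scipy, OpenCV 4.12 (cv2) and the standard library are available. Lean on these libraries where they do the work, as an engineer would, in place of code of your own. Each camera call takes 0.05 s, during which the arm holds its last target. There are 200 camera calls.

## Working session

There is one attempt and no reset: what is moved stays moved. The work goes in short steps, Python scripts to look and compute and a tool call to move; the robot and the scene stay as the last step left them, time stands still between calls to the robot, and variables do not carry over. Pictures are saved under pics/ and viewed, at most 10 in all, crops included, and the job is handed in when it is done.

Besides the shell and the picture viewer there is one more tool, called after "Emit:" as name(argument=value, ...), one argument or row to a line, values as JSON. apply_moves: Moves the arm, as the interface text tells. Its arguments: {"type":"object","properties":{"targets":{"type":"array"}},"required":["targets"]}

```bash
mkdir -p pics; ls
cat > h.py <<'E'
import numpy as np, cv2
from plant import *
def save(cam,name):
    f=grab_frame(cam); cv2.imwrite('pics/'+name,f[:,:,::-1]); return f
def ray(cam,uv,C=None):
    C=C or get_calibration(cam); K=np.array(C['camera_matrix']); P=np.array(C['pose'])
    d=np.linalg.inv(K)@[uv[0],uv[1],1]; d=P[:3,:3]@(d*[1,-1,-1]); return P[:3,3],d
def atz(cam,uv,z,C=None):
    o,d=ray(cam,uv,C); return o+d*(z-o[2])/d[2]
def proj(cam,p,C=None):
    C=C or get_calibration(cam); K=np.array(C['camera_matrix']); P=np.array(C['pose'])
    q=P[:3,:3].T@(np.array(p)-P[:3,3]); q=K@(q*[1,-1,-1]); return q[:2]/q[2]
def tri(rays):
    A=0;b=0
    for o,d in rays:
        d=d/np.linalg.norm(d); M=np.eye(3)-np.outer(d,d); A=A+M; b=b+M@o
    return np.linalg.solve(A,b)
E
python3 - <<'E'
from h import *
np.set_printoptions(precision=4,suppress=True)
a=save('scene','s0.png'); b=save('top','t0.png')
cv2.imwrite('pics/w0.png',grab_frame('wrist')[:,:,::-1])
for q in ['dispenser','bung','bung_top','puller','puller_handle','stand','tray','tall_jar','footed_bowl','small_jar','bags']:
    for c in ['top','scene']:
        print(q,c,[(np.round(r['point'],3).tolist(),round(r['score'],2)) for r in recognise(c,q)[:3]])
print(state()['time'],state()['tool_rot']); print(get_calibration('top'),get_calibration('scene').get('dist'))
E
```

```text
pics
dispenser top [([0.474, -0.032, 0.112], 0.79)]
dispenser scene [([0.526, -0.027, 0.109], 0.88)]
bung top [([0.507, 0.144, 0.042], 0.94), ([0.813, 0.259, 0.047], 0.87), ([0.265, 0.322, 0.05], 0.65)]
bung scene [([0.487, -0.034, 0.11], 0.93), ([0.275, 0.321, 0.043], 0.74), ([0.516, 0.139, 0.051], 0.64)]
bung_top top [([0.509, 0.139, 0.043], 0.93), ([0.266, 0.319, 0.046], 0.88), ([0.485, -0.034, 0.112], 0.76)]
bung_top scene [([0.511, 0.142, 0.047], 0.71), ([0.276, 0.325, 0.042], 0.71), ([0.486, -0.035, 0.114], 0.67)]
puller top [([0.422, 0.316, 0.129], 0.59)]
puller scene [([0.426, 0.323, 0.124], 0.63)]
puller_handle top [([0.422, 0.32, 0.127], 0.96)]
puller_handle scene [([0.427, 0.319, 0.124], 0.91)]
stand top [([0.421, 0.31, 0.034], 0.78)]
stand scene [([0.442, 0.316, 0.037], 0.56)]
tray top [([0.453, -0.299, 0.008], 0.98)]
tray scene []
tall_jar top [([0.669, 0.107, 0.15], 0.56)]
tall_jar scene [([0.703, 0.106, 0.154], 0.81), ([0.43, 0.32, 0.123], 0.33)]
footed_bowl top [([0.664, -0.112, 0.151], 0.57)]
footed_bowl scene [([0.697, -0.106, 0.147], 0.89)]
small_jar top [([0.633, -0.3, 0.094], 0.92)]
small_jar scene [([0.656, -0.295, 0.093], 0.83), ([0.487, -0.036, 0.109], 0.68), ([0.699, 0.105, 0.156], 0.41)]
bags top [([0.637, 0.263, 0.02], 0.81)]
bags scene [([0.653, 0.258, 0.023], 0.71), ([0.46, -0.298, 0.012], 0.65)]
1.25 [-0.      0.9737  0.2279 -0.    ]
{'camera_matrix': array([[588.0652,   0.    , 326.0146],
       [  0.    , 588.0652, 247.5813],
       [  0.    ,   0.    ,   1.    ]]), 'pose': array([[ 0.0188,  0.9858, -0.167 ,  0.2926],
       [-0.9998,  0.0185, -0.0036, -0.0173],
       [-0.0005,  0.167 ,  0.986 ,  1.5598],
       [ 0.    ,  0.    ,  0.    ,  1.    ]])} None
```

View pics/t0.png

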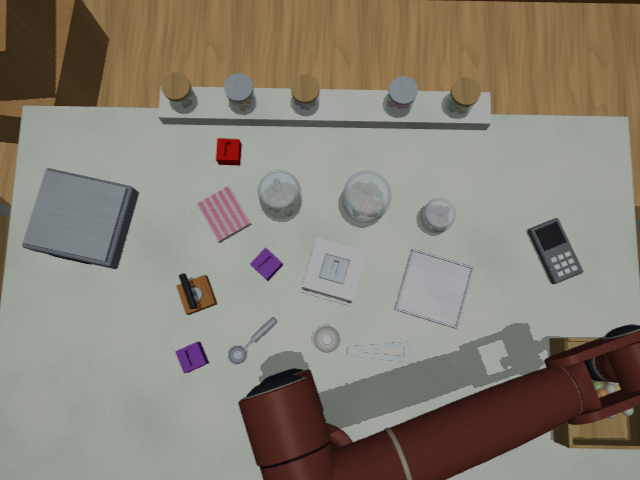

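View pics/s0.png

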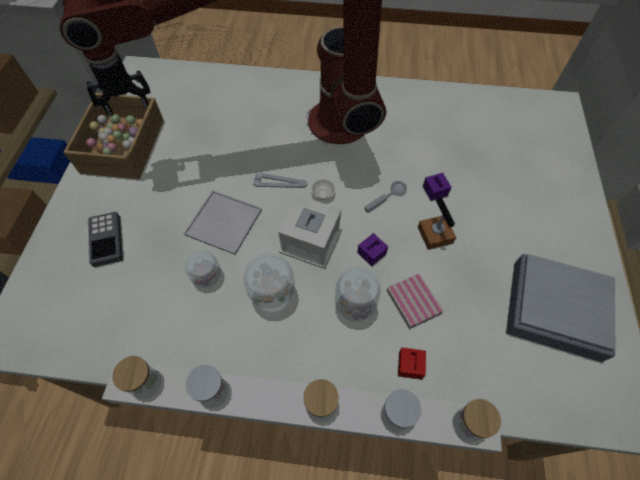

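Run:
```python
from h import *
np.set_printoptions(precision=4,suppress=True)
C={c:get_calibration(c) for c in('top','scene')}
R=[]
for c in C:
    m=regions_of(c,'puller_handle')[0]['pixels'].astype(np.uint8)
    r=cv2.minAreaRect(cv2.findNonZero(m)); print(c,r,m.sum())
    R.append(ray(c,np.argwhere(m)[:,::-1].mean(0),C[c]))
    if c=='top':
        P=np.array([atz(c,p,.128,C[c])[:2] for p in cv2.findNonZero(m)[:,0]],np.float32)
        print(cv2.minAreaRect(P*1000))
        for q in('dispenser','tray','stand'):
            m=regions_of(c,q)
            if m:
                z={'dispenser':.11,'tray':.012,'stand':.035}[q]
                P=np.array([atz(c,p,z,C[c])[:2] for p in cv2.findNonZero(m[0]['pixels'].astype(np.uint8))[:,0]],np.float32)
                print(q,cv2.minAreaRect(P*1000))
print(tri(R))
for q in ['tool']:
    print(get_calibration('wrist')['pose'],state()['tool_pos'],get_calibration('wrist')['camera_matrix'])
print(state()['time'])
```

```text
top ((191.6712188720703, 289.1233215332031), (36.28275680541992, 16.619842529296875), 69.44395446777344) 379
((426.53631591796875, 314.0594177246094), (89.65100860595703, 39.97162628173828), 23.61089324951172)
tray ((451.6723937988281, -299.2109375), (175.885009765625, 174.52352905273438), 73.93849182128906)
stand ((495.7049255371094, -34.45941162109375), (61.590755462646484, 64.5354232788086), 75.95158386230469)
scene ((438.00775146484375, 216.37045288085938), (33.4714241027832, 25.12156867980957), 59.74356460571289) 467
[0.4238 0.3254 0.0861]
[[ 0.4444  0.8521  0.2765  0.348 ]
 [-0.8958  0.4226  0.1373 -0.5251]
 [ 0.0001 -0.3087  0.9512  0.3735]
 [ 0.      0.      0.      1.    ]] [ 0.2773 -0.5601  0.2533] [[401.7214   0.     322.2297]
 [  0.     401.7214 243.8689]
 [  0.       0.       1.    ]]
1.5
```

The top view shows the white dispenser at about (334,268) with the grey bung, the puller in its brown stand at (195,293) and the tray at (434,288). Purple and red look-alikes are at (266,264), (192,357) and (229,151). I'll move above the dispenser for a close look.

Emit:
apply_moves(
  targets=[
    {"translation": [0.326,-0.289,-0.036],"twist": 0,"hand": 1},
    {"translation": [0.326,-0.289,-0.036],"twist": 0,"hand": 1},
    {"translation": [0.326,-0.289,-0.036],"twist": 0,"hand": 1},
    {"translation": [0.326,-0.289,-0.036],"twist": 0,"hand": 1},
    {"translation": [0.326,-0.289,-0.036],"twist": 0,"hand": 1},
    {"translation": [0.326,-0.289,-0.036],"twist": 0,"hand": 1},
    {"translation": [0.326,-0.289,-0.036],"twist": 0,"hand": 1},
    {"translation": [0.326,-0.289,-0.036],"twist": 0,"hand": 1},
  ],
)

```text
time: 2.3
tool_pos: [0.4088, -0.2355, 0.2825]
tool_rot: [0.0, 0.974, 0.228, 0.0]
contact_force: [0.9, -0.4, 0.0]
gripper_width: 0.998
grasp_force: 0.0
```

Emit:
apply_moves(
  targets=[
    {"translation": [0.326,-0.289,-0.036],"twist": 0,"hand": 1},
    {"translation": [0.326,-0.289,-0.036],"twist": 0,"hand": 1},
    {"translation": [0.326,-0.289,-0.036],"twist": 0,"hand": 1},
    {"translation": [0.326,-0.289,-0.036],"twist": 0,"hand": 1},
    {"translation": [0.326,-0.289,-0.036],"twist": 0,"hand": 1},
    {"translation": [0,0,0],"twist": 0,"hand": 1},
    {"translation": [0,0,0],"twist": 0,"hand": 1},
  ],
)

```text
time: 3.0
tool_pos: [0.4905, -0.0346, 0.3002]
tool_rot: [0.0, 0.973, 0.229, -0.0]
contact_force: [-0.4, 0.7, -0.3]
gripper_width: 0.999
grasp_force: 0.0
```

Run:
```python
from h import *
np.set_printoptions(precision=4,suppress=True)
C=get_calibration('wrist'); save('wrist','w1.png'); np.save('w1c.npy',C,allow_pickle=True)
s=state();print(s['tool_pos'],s['tool_rot'],s['joint_pos'],s['contact_force'])
for q in('bung_top','bung','dispenser'):
    for r in recognise('wrist',q)[:3]: print(q,r['point'],r['score'],proj('wrist',r['point'],C))
```

```text
[ 0.4903 -0.0355  0.3   ] [ 0.0002  0.9736  0.2281 -0.0002] [-0.2234 -0.2976  1.8561 -0.0006  1.5834  0.8871] [ 0.2463 -0.1429 -0.0472]
bung_top [0.5072, 0.1413, 0.0473] 0.78 [149.9674  95.7768]
bung_top [0.4906, -0.0369, 0.1109] 0.75 [324.5974 219.0503]
bung_top [0.6213, -0.27, 0.0574] 0.31 [617.1742 190.6016]
bung [0.5087, 0.1421, 0.0443] 0.74 [151.0503  93.8572]
dispenser [0.5032, -0.0252, 0.1091] 0.91 [318.4566 198.1078]
```

View pics/w1.png

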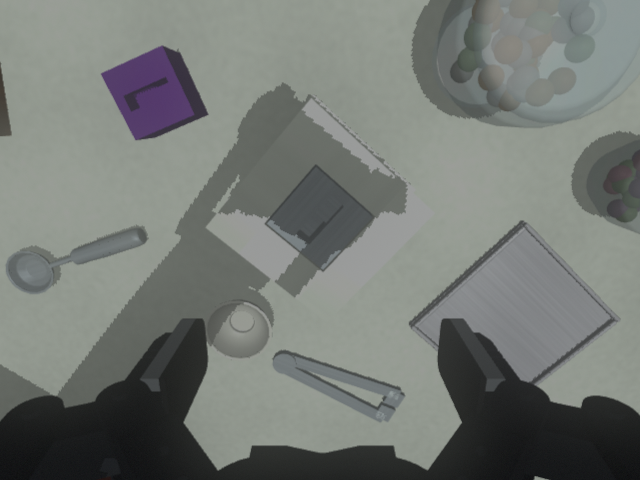

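Run:
```python
from h import *
np.set_printoptions(precision=4,suppress=True)
C=np.load('w1c.npy',allow_pickle=True).item()
f=cv2.imread('pics/w1.png')[155:285,255:390]
f=cv2.resize(f,None,fx=4,fy=4,interpolation=cv2.INTER_CUBIC)
cv2.imwrite('pics/c1.png',np.clip(f.astype(float)*1.8,0,255).astype(np.uint8))
c=[(317,166),(374,215),(323,271),(266,222)]
P=np.array([atz('wrist',p,.11,C) for p in c]);print(P,P.mean(0))
for i in range(4):
    d=P[(i+1)%4]-P[i];print(np.hypot(*d[:2]),np.degrees(np.arctan2(d[1],d[0])))
```

```text
[[ 0.5252 -0.0131  0.11  ]
 [ 0.5109 -0.0706  0.11  ]
 [ 0.45   -0.0558  0.11  ]
 [ 0.4673  0.0038  0.11  ]] [ 0.4884 -0.0339  0.11  ]
0.059291642671703934 -103.95887690174739
0.0626210844306204 166.2606842373661
0.06198297090705155 73.78192532635032
0.060225208640495825 -16.245772974367846
```

View pics/c1.png

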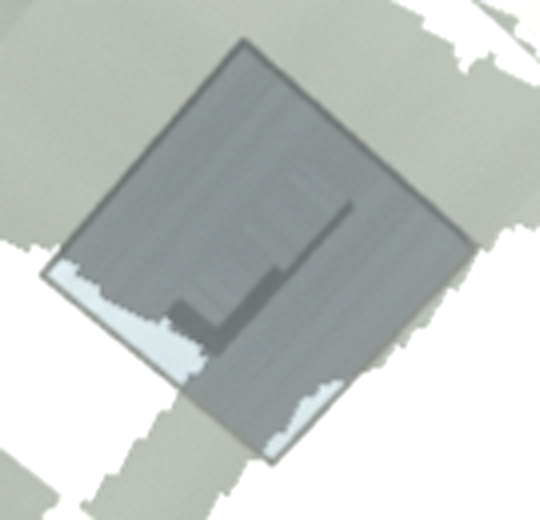

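The slot runs along world yaw of about -15°, and the bung's centre is at about (0.488, -0.034). I'll move over the puller and turn to the half-turned grasp, so the last joint keeps its range for the screwing.

Emit:
apply_moves(
  targets=[
    {"translation": [0.122,-0.433,0],"twist": 0,"hand": 1},
    {"translation": [0.122,-0.433,0],"twist": 0,"hand": 1},
    {"translation": [0.122,-0.433,0],"twist": 0,"hand": 1},
    {"translation": [0.122,-0.433,0],"twist": 0,"hand": 1},
    {"translation": [0.122,-0.433,0],"twist": 0,"hand": 1},
    {"translation": [0.122,-0.433,0],"twist": 0,"hand": 1},
    {"translation": [0.122,-0.433,0],"twist": 0,"hand": 1},
    {"translation": [0.122,-0.433,0],"twist": 0,"hand": 1},
  ],
)

```text
time: 4.0
tool_pos: [0.4241, 0.319, 0.3002]
tool_rot: [0.0, 0.974, 0.227, 0.0]
contact_force: [1.7, -0.0, -0.4]
gripper_width: 1.0
grasp_force: 0.0
```

Emit:
apply_moves(
  targets=[
    {"translation": [0,0,0],"twist": -0.98,"hand": 1},
    {"translation": [0,0,0],"twist": -0.98,"hand": 1},
    {"translation": [0,0,0],"twist": -0.98,"hand": 1},
    {"translation": [0,0,0],"twist": -0.98,"hand": 1},
    {"translation": [0,0,0],"twist": -0.98,"hand": 1},
    {"translation": [0,0,0],"twist": -0.98,"hand": 1},
    {"translation": [0,0,0],"twist": -0.98,"hand": 1},
    {"translation": [0,0,0],"twist": -0.98,"hand": 1},
  ],
)

```text
time: 4.8
tool_pos: [0.4248, 0.3172, 0.3]
tool_rot: [0.0, 0.812, 0.583, -0.0]
contact_force: [-0.3, -0.0, 0.4]
gripper_width: 0.996
grasp_force: 0.0
```

Emit:
apply_moves(
  targets=[
    {"translation": [0,0,0],"twist": -0.98,"hand": 1},
    {"translation": [0,0,0],"twist": -0.98,"hand": 1},
    {"translation": [0,0,0],"twist": -0.98,"hand": 1},
    {"translation": [0,0,0],"twist": -0.98,"hand": 1},
    {"translation": [0,0,0],"twist": -0.98,"hand": 1},
    {"translation": [0,0,0],"twist": -0.98,"hand": 1},
    {"translation": [0,0,0],"twist": -0.98,"hand": 1},
    {"translation": [0,0,0],"twist": -0.98,"hand": 1},
  ],
)

```text
time: 5.6
tool_pos: [0.4248, 0.3172, 0.3]
tool_rot: [-0.0, 0.528, 0.849, -0.0]
contact_force: [-0.2, 0.1, -0.9]
gripper_width: 0.998
grasp_force: 0.0
```

Emit:
apply_moves(
  targets=[
    {"translation": [0,0,0],"twist": -0.98,"hand": 1},
    {"translation": [0,0,0],"twist": -0.98,"hand": 1},
    {"translation": [0,0,0],"twist": -0.98,"hand": 1},
    {"translation": [0,0,0],"twist": -0.98,"hand": 1},
    {"translation": [0,0,0],"twist": -0.98,"hand": 1},
    {"translation": [0,0,0],"twist": -0.98,"hand": 1},
    {"translation": [0,0,0],"twist": -0.98,"hand": 1},
    {"translation": [0,0,0],"twist": -0.98,"hand": 1},
  ],
)

```text
time: 6.4
tool_pos: [0.4248, 0.3172, 0.3]
tool_rot: [-0.0, 0.163, 0.987, -0.0]
contact_force: [0.2, -0.5, 0.4]
gripper_width: 1.0
grasp_force: 0.0
```

Emit:
apply_moves(
  targets=[
    {"translation": [0,0,0],"twist": -0.98,"hand": 1},
    {"translation": [0,0,0],"twist": -0.98,"hand": 1},
    {"translation": [0,0,0],"twist": -0.98,"hand": 1},
    {"translation": [0,0,0],"twist": -0.98,"hand": 1},
    {"translation": [0,0,0],"twist": -0.98,"hand": 1},
    {"translation": [0,0,0],"twist": -0.98,"hand": 1},
    {"translation": [0,0,0],"twist": -0.98,"hand": 1},
    {"translation": [0,0,0],"twist": 0,"hand": 1},
  ],
)

```text
time: 7.2
tool_pos: [0.4248, 0.3173, 0.3]
tool_rot: [-0.0, -0.176, 0.984, -0.0]
contact_force: [-1.0, 0.0, 0.1]
gripper_width: 1.003
grasp_force: 0.0
```

Run:
```python
from h import *
np.set_printoptions(precision=4,suppress=True)
C=get_calibration('wrist'); save('wrist','w2.png'); np.save('w2c.npy',C,allow_pickle=True)
s=state();print(s['time'],s['tool_pos'],s['tool_rot'],s['joint_pos'],s['contact_force'])
for q in('puller_handle','puller','stand'):
    for r in recognise('wrist',q)[:2]: print(q,r['point'],r['score'],proj('wrist',r['point'],C))
```

```text
7.25 [0.4247 0.3175 0.3   ] [-0.0001 -0.1753  0.9845 -0.0001] [ 0.5016 -0.1993  1.7747 -0.0001  1.5664 -1.4216] [-0.9774  0.8536 -0.2418]
puller_handle [0.4247, 0.3238, 0.1316] 0.97 [330.5362 228.7258]
puller [0.4208, 0.3214, 0.1241] 0.68 [329.2032 220.3634]
stand [0.417, 0.3199, 0.034] 0.9 [327.6365 192.9872]
stand [0.4232, 0.3258, 0.1282] 0.65 [333.636  226.5931]
```

View pics/w2.png

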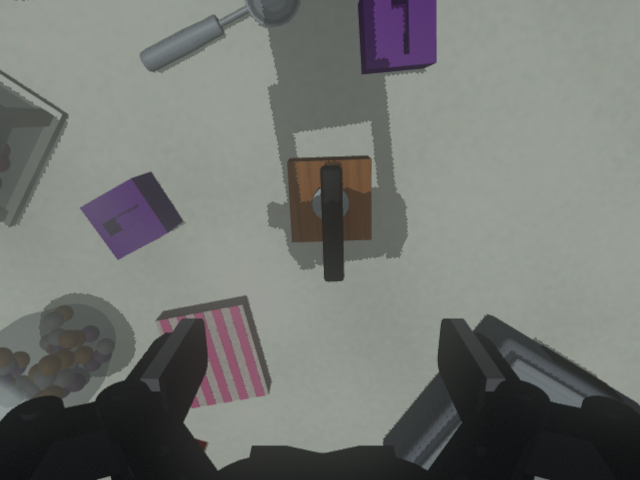

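The handle shows from (332,166) to (335,281), nearly lined up with the tool x axis. I'll compute its exact pose.

Run:
```python
from h import *
np.set_printoptions(precision=4,suppress=True)
C=np.load('w2c.npy',allow_pickle=True).item()
g=cv2.imread('pics/w2.png').max(2); m=np.zeros_like(g); m[155:290,300:360]=(g[155:290,300:360]<62)
n,l,st,_=cv2.connectedComponentsWithStats(m); i=1+np.argmax(st[1:,4]); print(st[i])
px=cv2.findNonZero((l==i).astype(np.uint8))[:,0]
P=np.array([atz('wrist',p,.129,C)[:2] for p in px],np.float32)*1000
print(cv2.minAreaRect(P))
# triangulate handle ends using top view mask centroid (dark)
T=get_calibration('top'); a=cv2.imread('pics/t0.png').max(2); k=np.zeros_like(a); k[270:312,175:202]=a[270:312,175:202]<60
n,l,st,ct=cv2.connectedComponentsWithStats(k); j=1+np.argmax(st[1:,4]); print(st[j],ct[j])
# end pixel midpoints in both
pt=cv2.minAreaRect(cv2.findNonZero((l==j).astype(np.uint8))); pw=cv2.minAreaRect(px); print(pt,pw)
print(tri([ray('top',pt[0],T),ray('wrist',pw[0],C)]))
```

```text
[ 321  165   23  116 2382]
((422.2629089355469, 324.368896484375), (89.46070098876953, 16.075700759887695), 21.962125778198242)
[180 274  18  35 269] [188.1301 291.5279]
((188.79998779296875, 290.3999938964844), (36.04996109008789, 9.486831665039062), 71.56504821777344) ((332.2644958496094, 222.4922332763672), (115.4206771850586, 21.490705490112305), 88.31531524658203)
[0.4249 0.3256 0.1089]
```

Emit:
apply_moves(
  targets=[
    {"translation": [0,0,0],"twist": -0.31,"hand": 1},
    {"translation": [0,0.075,0],"twist": 0,"hand": 1},
    {"translation": [0,0,0.4],"twist": 0,"hand": 1},
    {"translation": [0,0,0.4],"twist": 0,"hand": 1},
    {"translation": [0,0,0.4],"twist": 0,"hand": 1},
    {"translation": [0,0,0.3],"twist": 0,"hand": 1},
    {"translation": [0,0,0.28],"twist": 0,"hand": 1},
    {"translation": [0,0,0],"twist": 0,"hand": 1},
  ],
)

```text
time: 8.2
tool_pos: [0.4182, 0.324, 0.1172]
tool_rot: [-0.004, -0.192, 0.981, -0.001]
contact_force: [-0.5, 0.4, -1.6]
gripper_width: 1.006
grasp_force: 0.0
```

Emit:
apply_moves(
  targets=[
    {"translation": [0,0,0],"twist": 0,"hand": 0},
    {"translation": [0,0,0],"twist": 0,"hand": 0},
    {"translation": [0,0,0],"twist": 0,"hand": 0},
    {"translation": [0,0,0],"twist": 0,"hand": 0},
    {"translation": [0,0,0],"twist": 0,"hand": 0},
    {"translation": [0,0,0],"twist": 0,"hand": 0},
    {"translation": [0,0,0],"twist": 0,"hand": 0},
    {"translation": [0,0,0],"twist": 0,"hand": 0},
  ],
)

```text
time: 9.0
tool_pos: [0.4221, 0.3255, 0.1233]
tool_rot: [0.001, -0.192, 0.981, 0.0]
contact_force: [0.4, -2.1, 6.0]
gripper_width: 0.177
grasp_force: 59.6
```

Emit:
apply_moves(
  targets=[
    {"translation": [0,0,-0.1],"twist": 0,"hand": 0},
    {"translation": [0,0,-0.2],"twist": 0,"hand": 0},
    {"translation": [0,0,-0.3],"twist": 0,"hand": 0},
    {"translation": [0,0,-0.4],"twist": 0,"hand": 0},
    {"translation": [0,0,-0.4],"twist": 0,"hand": 0},
    {"translation": [0,0,-0.3],"twist": 0,"hand": 0},
    {"translation": [0,0,-0.1],"twist": 0,"hand": 0},
    {"translation": [0,0,0],"twist": 0,"hand": 0},
  ],
)

```text
time: 9.8
tool_pos: [0.4216, 0.3256, 0.3034]
tool_rot: [0.001, -0.192, 0.981, 0.001]
contact_force: [0.1, -0.3, -1.9]
gripper_width: 0.177
grasp_force: 58.7
```

Emit:
apply_moves(
  targets=[
    {"translation": [0.093,-0.447,0],"twist": 0,"hand": 0},
    {"translation": [0.093,-0.447,0],"twist": 0,"hand": 0},
    {"translation": [0.093,-0.447,0],"twist": 0,"hand": 0},
    {"translation": [0.093,-0.447,0],"twist": 0,"hand": 0},
    {"translation": [0.093,-0.447,0],"twist": 0,"hand": 0},
    {"translation": [0.093,-0.447,0],"twist": 0,"hand": 0},
    {"translation": [0.093,-0.447,0],"twist": 0,"hand": 0},
    {"translation": [0.093,-0.447,0],"twist": 0,"hand": 0},
  ],
)

```text
time: 10.6
tool_pos: [0.4863, -0.0354, 0.2986]
tool_rot: [-0.002, -0.192, 0.981, 0.001]
contact_force: [1.2, -0.6, -2.0]
gripper_width: 0.176
grasp_force: 59.0
```

Emit:
apply_moves(
  targets=[
    {"translation": [0,0,0],"twist": 0.927,"hand": 0},
    {"translation": [0,0,0],"twist": 0.927,"hand": 0},
    {"translation": [0,0,0],"twist": 0.927,"hand": 0},
    {"translation": [0,0,0],"twist": 0.927,"hand": 0},
    {"translation": [0,0,0],"twist": 0.927,"hand": 0},
    {"translation": [0,0,0],"twist": 0.927,"hand": 0},
    {"translation": [0,0,0],"twist": 0.927,"hand": 0},
    {"translation": [0,0,0],"twist": 0,"hand": 0},
  ],
)

```text
time: 11.4
tool_pos: [0.4863, -0.0336, 0.2987]
tool_rot: [-0.003, 0.13, 0.991, 0.0]
contact_force: [0.8, 1.2, -2.0]
gripper_width: 0.177
grasp_force: 59.3
```

Run:
```python
from h import *
np.set_printoptions(precision=4,suppress=True)
C=get_calibration('wrist'); save('wrist','w3.png'); np.save('w3c.npy',C,allow_pickle=True)
s=state();q=s['tool_rot'];print(s['time'],s['tool_pos'],q,np.degrees(2*np.arctan2(q[2],q[1])),s['joint_pos'],s['contact_force'],s['gripper_width'])
for q in('bung_top','bung','puller_lug','puller'):
    for r in recognise('wrist',q)[:2]: print(q,r['point'],r['score'],proj('wrist',r['point'],C))
```

```text
11.45 [ 0.4865 -0.0336  0.2992] [-0.0023  0.1296  0.9916  0.0003] 165.11190454937383 [-0.2218 -0.3046  1.8629  0.0001  1.5879 -1.5327] [ 0.1949  0.2699 -1.827 ] 0.17782132662610975
bung_top [0.7941, 0.2444, 0.0422] 0.7 [632.4072 400.5593]
bung_top [0.4778, -0.0269, 0.1101] 0.69 [327.9801 207.8274]
bung [0.4763, -0.026, 0.1101] 0.85 [328.6051 205.7249]
bung [0.5012, 0.1418, 0.0479] 0.63 [511.5753 170.837 ]
puller_lug [0.4783, -0.0313, 0.3042] 0.77 [322.9238 341.5737]
puller_lug [0.4662, -0.0144, 0.109] 0.61 [339.7356 189.3143]
puller [0.4746, -0.0314, 0.2996] 0.79 [319.7736 324.877 ]
```

View pics/w3.png

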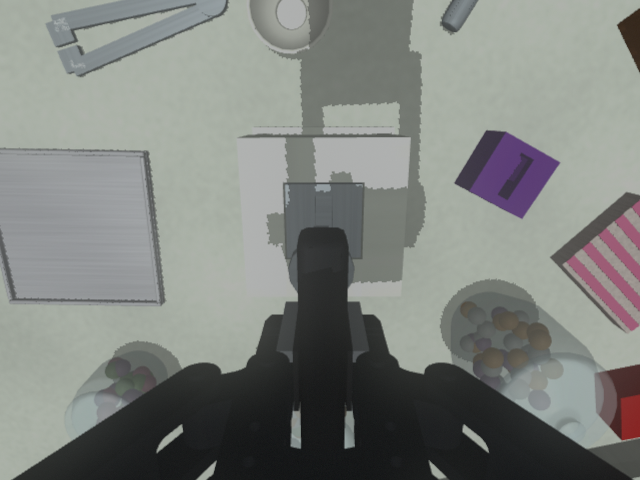

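Run:
```python
from h import *
np.set_printoptions(precision=4,suppress=True)
C=np.load('w3c.npy',allow_pickle=True).item()
s=state();t=np.array(s['tool_pos'])
g=cv2.cvtColor(cv2.imread('pics/w3.png'),cv2.COLOR_BGR2GRAY)
# sub-pixel-ish edges: darkest thin outline columns/rows
for r0,r1 in((188,205),(205,225)):
    L=g[r0:r1,276:294].mean(0).argmin()+276; R=g[r0:r1,355:372].mean(0).argmin()+355; print('cols',L,R)
print('row',[g[175:192,a:b].mean(1).argmin()+175 for a,b in((290,310),(330,358))])
A=[atz('wrist',p,.11,C) for p in((284,183),(364,183),(362,258))]
for a in A: print(a)
e=A[1]-A[0]; print(np.hypot(*e[:2]),np.degrees(np.arctan2(e[1],e[0])))
print('centre',(A[0]+A[2])/2, 'len2',np.hypot(*(A[2]-A[1])[:2]))
from scipy.spatial.transform import Rotation as Ro
q=s['tool_rot'];R=Ro.from_quat([q[1],q[2],q[3],q[0]]).as_matrix();print(R)
# where puller axis reaches bung top & handle near-end check
p=t+R[:,2]*(t[2]-.197-0+.087); print('axis at lug', t+R[:,2]*.105, proj('wrist',t+R[:,2]*.189,C))
# handle top face at 9 mm above centre(~TCP z offset): end near camera
for d in(.045,-.045): print(proj('wrist',t+R[:,0]*d+R[:,2]*-.006,C))
c=t+R[:,2]*.087; print('collar centre px',proj('wrist',c,C))
```

```text
cols 284 362
cols 285 362
row [np.int64(183), np.int64(183)]
[ 0.4502 -0.0547  0.11  ]
[0.4661 0.0049 0.11  ]
[ 0.5254 -0.0107  0.11  ]
0.061668605724608805 75.06347072983623
centre [ 0.4878 -0.0327  0.11  ] len2 0.061322852716767254
[[-0.9662  0.2578 -0.0013]
 [ 0.2578  0.9662  0.0003]
 [ 0.0014 -0.     -1.    ]]
axis at lug [ 0.4871 -0.0338  0.1962] [322.568 221.595]
[322.5735 239.3702]
[322.542  478.7432]
collar centre px [322.5643 268.35  ]
```

The bung's edges at columns 284 and 363 and row 183 put its centre at (0.488, -0.033). The tool axis is within 1 mm of that, and the yaw matches. I'll lower it.

Emit:
apply_moves(
  targets=[
    {"translation": [-0.006,0.007,0.3],"twist": 0,"hand": 0},
    {"translation": [0,0,0.3],"twist": 0,"hand": 0},
    {"translation": [0,0,0.13],"twist": 0,"hand": 0},
    {"translation": [0,0,0],"twist": 0,"hand": 0},
    {"translation": [0,0,0.06],"twist": 0,"hand": 0},
    {"translation": [0,0,0.06],"twist": 0,"hand": 0},
    {"translation": [0,0,0.03],"twist": 0,"hand": 0},
    {"translation": [0,0,0],"twist": 0,"hand": 0},
  ],
)

```text
time: 12.45
tool_pos: [0.4884, -0.0334, 0.2144]
tool_rot: [0.0, 0.13, 0.991, -0.0]
contact_force: [-0.4, -0.3, -1.4]
gripper_width: 0.179
grasp_force: 59.4
```

The lug tip is about 5 mm below the bung's top with no contact force, so it has entered the slot.

Emit:
apply_moves(
  targets=[
    {"translation": [0,0,0.05],"twist": 0,"hand": 0},
    {"translation": [0,0,0.05],"twist": 0,"hand": 0},
    {"translation": [0,0,0.03],"twist": 0,"hand": 0},
    {"translation": [0,0,0.015],"twist": 0,"hand": 0},
    {"translation": [0,0,0.01],"twist": 0,"hand": 0},
    {"translation": [0,0,0],"twist": 0,"hand": 0},
    {"translation": [0,0,0],"twist": 0,"hand": 0},
  ],
)

```text
time: 13.15
tool_pos: [0.4883, -0.0334, 0.1987]
tool_rot: [0.0, 0.13, 0.991, -0.0]
contact_force: [0.4, -0.4, -1.7]
gripper_width: 0.179
grasp_force: 59.5
```

Emit:
apply_moves(
  targets=[
    {"translation": [0,0,0.008],"twist": 0,"hand": 0},
    {"translation": [0,0,0],"twist": 0.6,"hand": 0},
    {"translation": [0,0,0],"twist": 0.9,"hand": 0},
    {"translation": [0,0,0],"twist": 0.9,"hand": 0},
    {"translation": [0,0,0],"twist": 0.9,"hand": 0},
    {"translation": [0,0,0],"twist": 0.9,"hand": 0},
    {"translation": [0,0,0],"twist": 0.8,"hand": 0},
    {"translation": [0,0,0],"twist": 0,"hand": 0},
  ],
)

```text
time: 13.95
tool_pos: [0.4885, -0.0332, 0.1984]
tool_rot: [0.0, 0.372, 0.928, 0.0]
contact_force: [-0.5, -0.2, 0.9]
gripper_width: 0.183
grasp_force: 59.6
```

```bash
python3 -c "
from h import *
s=state();q=s['tool_rot'];print(s['tool_pos'],np.degrees(2*np.arctan2(q[2],q[1])),s['contact_force'],s['ft_torque'],s['joint_efforts'])"
```

```text
[ 0.48845361 -0.03315847  0.19835491] 136.3756640415224 [-0.52099785 -0.16377151  0.91316313] [0.2571246  0.11117481 0.04248083] [ -0.40707087 -25.41036129 -36.05807304  -0.26337435  -0.18643899
   0.37027068]
```

Emit:
apply_moves(
  targets=[
    {"translation": [0,0,0],"twist": 0.9,"hand": 0},
    {"translation": [0,0,0],"twist": 0.9,"hand": 0},
    {"translation": [0,0,0],"twist": 0.9,"hand": 0},
    {"translation": [0,0,0],"twist": 0.9,"hand": 0},
    {"translation": [0,0,0],"twist": 0.9,"hand": 0},
    {"translation": [0,0,0],"twist": 0.9,"hand": 0},
    {"translation": [0,0,0],"twist": 0.9,"hand": 0},
    {"translation": [0,0,0],"twist": 0.9,"hand": 0},
  ],
)

```text
time: 14.75
tool_pos: [0.4887, -0.0333, 0.1983]
tool_rot: [0.001, 0.676, 0.737, 0.001]
contact_force: [-0.2, 0.4, -0.1]
gripper_width: 0.177
grasp_force: 59.6
```

Emit:
apply_moves(
  targets=[
    {"translation": [0,0,0],"twist": 0.3,"hand": 0},
    {"translation": [0,0,0],"twist": 0.2,"hand": 0},
    {"translation": [0,0,0],"twist": 0.2,"hand": 0},
    {"translation": [0,0,0],"twist": 0.2,"hand": 0},
    {"translation": [0,0,0],"twist": 0,"hand": 0},
  ],
)

```text
time: 15.25
tool_pos: [0.4886, -0.0333, 0.1983]
tool_rot: [0.0, 0.707, 0.707, 0.0]
contact_force: [0.9, 0.8, 1.2]
gripper_width: 0.174
grasp_force: 59.8
```

```bash
python3 -c "
from h import *
s=state();q=s['tool_rot'];print(s['tool_pos'],np.degrees(2*np.arctan2(q[2],q[1])),s['contact_force'],s['ft_torque'],s['joint_efforts'])"
```

```text
[ 0.48862861 -0.03334727  0.19829642] 89.9489723197002 [0.89625879 0.79848673 1.23429438] [ 0.19153998 -0.31413775  0.01243069] [ -0.45919094 -24.77410018 -34.72136021  -0.34138173   0.32326519
   0.08841484]
```

Emit:
apply_moves(
  targets=[
    {"translation": [0,0,0],"twist": 0.2,"hand": 0},
    {"translation": [0,0,0],"twist": 0.2,"hand": 0},
    {"translation": [0,0,0],"twist": 0.2,"hand": 0},
    {"translation": [0,0,0],"twist": 0,"hand": 0},
    {"translation": [0,0,0],"twist": 0,"hand": 0},
  ],
)

```text
time: 15.75
tool_pos: [0.4885, -0.0334, 0.1983]
tool_rot: [0.0, 0.728, 0.685, 0.0]
contact_force: [1.2, 2.0, 3.8]
gripper_width: 0.176
grasp_force: 60.1
```

```bash
python3 -c "
from h import *
s=state();q=s['tool_rot'];print(s['tool_pos'],np.degrees(2*np.arctan2(q[2],q[1])),s['contact_force'],s['ft_torque'],s['joint_efforts'])"
```

```text
[ 0.48853951 -0.03335592  0.19828129] 86.51219556225512 [1.24096203 2.01944669 3.75249332] [ 0.20728025 -0.43145528  0.04398916] [-6.12793341e-01 -2.36404538e+01 -3.32263899e+01 -4.33404883e-01
  4.65591783e-01  2.49072863e-02]
```

Emit:
apply_moves(
  targets=[
    {"translation": [0,0,0],"twist": 0.2,"hand": 0},
    {"translation": [0,0,0],"twist": 0.2,"hand": 0},
    {"translation": [0,0,0],"twist": 0,"hand": 0},
    {"translation": [0,0,0],"twist": 0,"hand": 0},
  ],
)

```text
time: 16.15
tool_pos: [0.4885, -0.0334, 0.1983]
tool_rot: [0.0, 0.742, 0.67, 0.0]
contact_force: [0.8, 1.8, 5.2]
gripper_width: 0.178
grasp_force: 60.3
```

```bash
python3 -c "
from h import *
s=state();q=s['tool_rot'];print(s['tool_pos'],np.degrees(2*np.arctan2(q[2],q[1])),s['contact_force'],s['ft_torque'],s['joint_efforts'])"
```

```text
[ 0.48846543 -0.03342721  0.1982586 ] 84.19417852298751 [0.80794341 1.77538574 5.1995858 ] [ 0.12545163 -0.39224074  0.05223568] [ -0.62057851 -23.03695142 -32.53290296  -0.38154873   0.450707
   0.07598261]
```

Emit:
apply_moves(
  targets=[
    {"translation": [0,0,0],"twist": 0.25,"hand": 0},
    {"translation": [0,0,0],"twist": 0.25,"hand": 0},
    {"translation": [0,0,0],"twist": 0,"hand": 0},
    {"translation": [0,0,0],"twist": 0,"hand": 0},
  ],
)

```text
time: 16.55
tool_pos: [0.4884, -0.0335, 0.1982]
tool_rot: [0.0, 0.758, 0.652, -0.0]
contact_force: [1.3, 0.9, 6.1]
gripper_width: 0.179
grasp_force: 60.3
```

```bash
python3 -c "
from h import *
C=get_calibration('wrist');save('wrist','w4.png')
s=state();q=s['tool_rot'];print(s['tool_pos'],np.degrees(2*np.arctan2(q[2],q[1])),s['contact_force'],s['ft_torque'],s['joint_efforts'],s['gripper_width'])"
```

```text
[ 0.48839092 -0.03349234  0.19823522] 81.34359994934043 [0.61962577 0.62320483 5.12419572] [ 0.08759763 -0.344506    0.09305206] [ -0.54414466 -22.97833979 -32.56070852  -0.26105921   0.3683044
   0.14356513] 0.17642498521751215
```

View pics/w4.png

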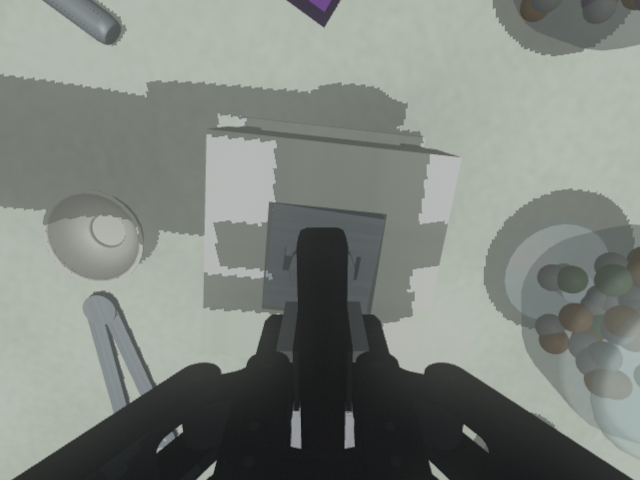

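The bung sits square in its port and the puller has turned past 77° with torque building up. I'll pull it straight up slowly.

Emit:
apply_moves(
  targets=[
    {"translation": [0,0,-0.02],"twist": 0,"hand": 0},
    {"translation": [0,0,-0.02],"twist": 0,"hand": 0},
    {"translation": [0,0,-0.04],"twist": 0,"hand": 0},
    {"translation": [0,0,-0.06],"twist": 0,"hand": 0},
    {"translation": [0,0,-0.06],"twist": 0,"hand": 0},
    {"translation": [0,0,-0.06],"twist": 0,"hand": 0},
    {"translation": [0,0,0],"twist": 0,"hand": 0},
    {"translation": [0,0,0],"twist": 0,"hand": 0},
  ],
)

```text
time: 17.4
tool_pos: [0.4879, -0.0333, 0.2234]
tool_rot: [-0.0, 0.758, 0.652, -0.0]
contact_force: [1.6, -0.4, -4.6]
gripper_width: 0.174
grasp_force: 59.1
```

```bash
python3 -c "
from h import *
s=state();q=s['tool_rot'];print(s['tool_pos'],q,np.degrees(2*np.arctan2(q[2],q[1])),s['contact_force'],s['ft_torque'],s['gripper_width'])"
```

```text
[ 0.48785773 -0.0333262   0.22344712] [-4.04013451e-04  7.58406230e-01  6.51781908e-01 -4.14449048e-04] 81.3521868556725 [ 1.62939846 -0.41526239 -4.57770963] [-0.13146907 -0.74488365  0.11443859] 0.1737755487790117
```

Emit:
apply_moves(
  targets=[
    {"translation": [0,0,-0.05],"twist": 0,"hand": 0},
    {"translation": [0,0,-0.07],"twist": 0,"hand": 0},
    {"translation": [0,0,-0.08],"twist": 0,"hand": 0},
    {"translation": [0,0,-0.1],"twist": 0,"hand": 0},
    {"translation": [0,0,-0.12],"twist": 0,"hand": 0},
    {"translation": [0,0,-0.12],"twist": 0,"hand": 0},
    {"translation": [0,0,-0.06],"twist": 0,"hand": 0},
    {"translation": [0,0,0],"twist": 0,"hand": 0},
  ],
)

```text
time: 18.2
tool_pos: [0.4888, -0.0335, 0.2858]
tool_rot: [0.001, 0.758, 0.652, 0.001]
contact_force: [0.2, -0.5, -4.0]
gripper_width: 0.176
grasp_force: 60.4
```

Run:
```python
from h import *
f=save('scene','s5.png'); cv2.imwrite('pics/s5c.png',cv2.resize(f[120:280,180:400,::-1],None,fx=3,fy=3,interpolation=cv2.INTER_CUBIC))
s=state();q=s['tool_rot'];t=np.array(s['tool_pos']);a=2*np.arctan2(q[2],q[1]);print(s['time'],t,q,np.degrees(a),s['contact_force'])
grab_frame('top');m=regions_of('top','tray')[0]['pixels'].astype(np.uint8)
P=np.array([atz('top',p,.012)[:2] for p in cv2.findNonZero(m)[:,0]],np.float32);print(cv2.minAreaRect(P*1000))
d=np.array([.452,-.299])-t[:2]; print('tool dx,dy',d@[np.cos(a),np.sin(a)],d@[np.sin(a),-np.cos(a)])
```

```text
18.25 [ 0.48840131 -0.03335585  0.28455208] [3.89984258e-04 7.58395952e-01 6.51793935e-01 3.08847547e-04] 81.3539997830432 [-0.20020948 -0.59147828 -4.54088699]Traceback (most recent call last):
  File "<stdin>", line 5, in <module>
  File "h.py", line 9, in atz
    o,d=ray(cam,uv,C); return o+d*(z-o[2])/d[2]
        ~~~^^^^^^^^^^
  File "h.py", line 6, in ray
    C=C or get_calibration(cam); K=np.array(C['camera_matrix']); P=np.array(C['pose'])
           ~~~~~~~~~~~~~~~^^^^^
ValueError: time passes only in moves, steps and waits
```

View pics/s5c.png

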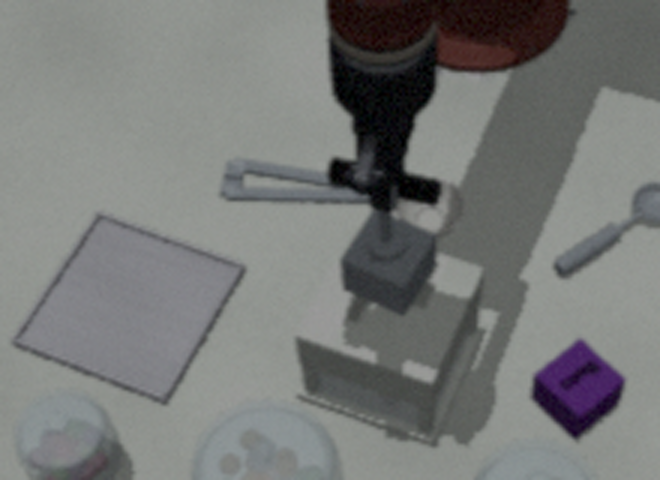

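The bung hangs level above its port at about crop pixel (390,255). I'll carry it gently to the tray's centre.

Emit:
apply_moves(
  targets=[
    {"translation": [-0.06,0.039,0],"twist": 0,"hand": 0},
    {"translation": [-0.12,0,0],"twist": 0,"hand": 0},
    {"translation": [-0.18,0,0],"twist": 0,"hand": 0},
    {"translation": [-0.22,0,0],"twist": 0,"hand": 0},
    {"translation": [-0.22,0,0],"twist": 0,"hand": 0},
    {"translation": [-0.22,0,0],"twist": 0,"hand": 0},
    {"translation": [-0.22,0,0],"twist": 0,"hand": 0},
    {"translation": [-0.22,0,0],"twist": 0,"hand": 0},
  ],
)

```text
time: 19.15
tool_pos: [0.4694, -0.1801, 0.2834]
tool_rot: [-0.0, 0.759, 0.652, -0.0]
contact_force: [0.9, -0.4, -3.9]
gripper_width: 0.174
grasp_force: 60.3
```

Emit:
apply_moves(
  targets=[
    {"translation": [-0.22,0,0],"twist": 0,"hand": 0},
    {"translation": [-0.22,0,0],"twist": 0,"hand": 0},
    {"translation": [-0.22,0,0],"twist": 0,"hand": 0},
    {"translation": [-0.2,0,0],"twist": 0,"hand": 0},
    {"translation": [-0.16,0,0],"twist": 0,"hand": 0},
    {"translation": [-0.12,0,0],"twist": 0,"hand": 0},
    {"translation": [-0.06,0,0],"twist": 0,"hand": 0},
    {"translation": [0,0,0],"twist": 0,"hand": 0},
  ],
)

```text
time: 19.95
tool_pos: [0.4519, -0.2974, 0.2837]
tool_rot: [-0.0, 0.759, 0.652, 0.0]
contact_force: [0.7, -0.6, -5.0]
gripper_width: 0.173
grasp_force: 60.3
```

Emit:
apply_moves(
  targets=[
    {"translation": [0,0,0.1],"twist": 0,"hand": 0},
    {"translation": [0,0,0.2],"twist": 0,"hand": 0},
    {"translation": [0,0,0.3],"twist": 0,"hand": 0},
    {"translation": [0,0,0.3],"twist": 0,"hand": 0},
    {"translation": [0,0,0.2],"twist": 0,"hand": 0},
    {"translation": [0,0,0.1],"twist": 0,"hand": 0},
    {"translation": [0,0,0.05],"twist": 0,"hand": 0},
    {"translation": [0,0,0],"twist": 0,"hand": 0},
  ],
)

```text
time: 20.75
tool_pos: [0.4522, -0.2966, 0.1587]
tool_rot: [-0.0, 0.758, 0.652, 0.0]
contact_force: [0.4, 0.5, -4.8]
gripper_width: 0.173
grasp_force: 60.3
```

Run:
```python
from h import *
C=get_calibration('top'); W=get_calibration('wrist'); f=save('wrist','w6.png'); 
s=state();q=s['tool_rot'];t=np.array(s['tool_pos']);a=2*np.arctan2(q[2],q[1]);print(s['time'],t,q,np.degrees(a),s['contact_force'])
m=regions_of('wrist','tray')
for r in m[:1]:
    P=np.array([atz('wrist',p,.012,W)[:2] for p in cv2.findNonZero(r['pixels'].astype(np.uint8))[:,0]],np.float32)
    print(r['score'],cv2.minAreaRect(P*1000),P.min(0),P.max(0))
```

```text
20.8 [ 0.45262003 -0.29705815  0.15969098] [6.99144235e-04 7.58265968e-01 6.51944947e-01 1.35318796e-04] 81.37683211165799 [-0.15798653  0.54592176 -3.86636725]
0.6 ((454.99383544921875, -298.69635009765625), (169.59637451171875, 168.7769775390625), 74.01620483398438) [ 0.35155484 -0.40221015] [ 0.5583481 -0.1953227]
```

View pics/w6.png

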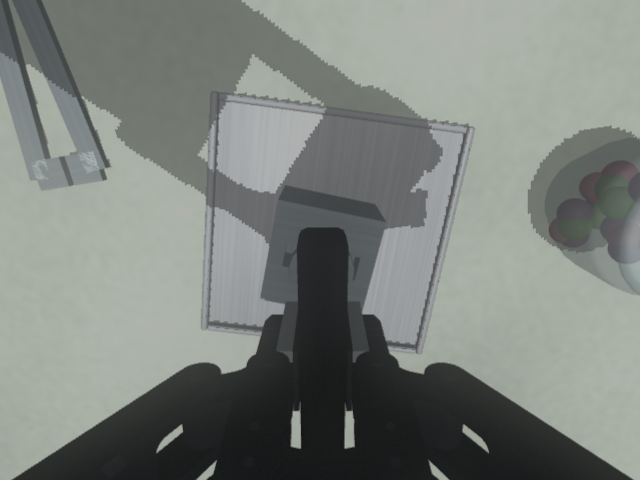

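The bung hangs well inside the tray, with the tray's centre at about (0.455, -0.299). I'll lower it.

Emit:
apply_moves(
  targets=[
    {"translation": [0,0,0.05],"twist": 0,"hand": 0},
    {"translation": [0,0,0.05],"twist": 0,"hand": 0},
    {"translation": [0,0,0.03],"twist": 0,"hand": 0},
    {"translation": [0,0,0.02],"twist": 0,"hand": 0},
    {"translation": [0,0,0.02],"twist": 0,"hand": 0},
    {"translation": [0,0,0.01],"twist": 0,"hand": 0},
    {"translation": [0,0,0],"twist": 0,"hand": 0},
    {"translation": [0,0,0],"twist": 0,"hand": 0},
  ],
)

```text
time: 21.65
tool_pos: [0.4522, -0.2971, 0.1413]
tool_rot: [0.0, 0.758, 0.652, -0.0]
contact_force: [-1.3, 0.9, -2.5]
gripper_width: 0.176
grasp_force: 60.9
```

Force has fallen from -4.5 to -2.5 N, so the bung rests on the tray floor. Next I'll seat the collar.

Emit:
apply_moves(
  targets=[
    {"translation": [0,0,0.01],"twist": 0,"hand": 0},
    {"translation": [0,0,0.01],"twist": 0,"hand": 0},
    {"translation": [0,0,0],"twist": 0,"hand": 0},
    {"translation": [0,0,0],"twist": 0,"hand": 0},
  ],
)

```text
time: 22.05
tool_pos: [0.4523, -0.2971, 0.1394]
tool_rot: [0.0, 0.758, 0.652, -0.0]
contact_force: [-2.5, 0.9, 3.3]
gripper_width: 0.174
grasp_force: 61.4
```

The collar is seated, with a +3.3 N reaction at the predicted height. I'll release it.

Emit:
apply_moves(
  targets=[
    {"translation": [0,0,0],"twist": 0,"hand": 0.3},
    {"translation": [0,0,0],"twist": 0,"hand": 0.4},
    {"translation": [0,0,0],"twist": 0,"hand": 0.6},
    {"translation": [0,0,0],"twist": 0,"hand": 0.8},
    {"translation": [0,0,0],"twist": 0,"hand": 0.9},
    {"translation": [0,0,0],"twist": 0,"hand": 0.9},
    {"translation": [0,0,0],"twist": 0,"hand": 0.9},
  ],
)

```text
time: 22.75
tool_pos: [0.4521, -0.2969, 0.1388]
tool_rot: [0.0, 0.758, 0.652, 0.0]
contact_force: [-0.2, -0.1, 0.0]
gripper_width: 0.899
grasp_force: 0.0
```

Emit:
apply_moves(
  targets=[
    {"translation": [0,0,-0.1],"twist": 0,"hand": 0.9},
    {"translation": [0,0,-0.2],"twist": 0,"hand": 0.9},
    {"translation": [0,0,-0.3],"twist": 0,"hand": 0.9},
    {"translation": [0,0,-0.3],"twist": 0,"hand": 0.9},
    {"translation": [0,0,-0.3],"twist": 0,"hand": 0.9},
    {"translation": [0,0,-0.2],"twist": 0,"hand": 0.9},
    {"translation": [0,0,0],"twist": 0,"hand": 0.9},
    {"translation": [0,0,0],"twist": 0,"hand": 0.9},
  ],
)

```text
time: 23.55
tool_pos: [0.4521, -0.2969, 0.279]
tool_rot: [0.0, 0.758, 0.652, 0.0]
contact_force: [-0.8, -0.0, 0.0]
gripper_width: 0.901
grasp_force: 0.0
```

Run:
```python
from h import *
W=get_calibration('wrist'); f=save('wrist','w7.png'); s=state();print(s['time'],s['tool_pos'],s['contact_force'])
for q in ('puller_handle','bung','bung_top'): print(q,[(np.round(r['point'],3),r['score']) for r in recognise('wrist',q)[:2]])
```

```text
23.6 [ 0.4516939  -0.29657756  0.27767368] [-0.5295306   0.28716567 -0.07991   ]
puller_handle [(array([ 0.456, -0.296,  0.142]), 0.94)]
bung [(array([ 0.456, -0.288,  0.05 ]), 0.92), (array([ 0.448, -0.295,  0.14 ]), 0.3)]
bung_top [(array([ 0.46 , -0.289,  0.052]), 0.98)]
```

View pics/w7.png

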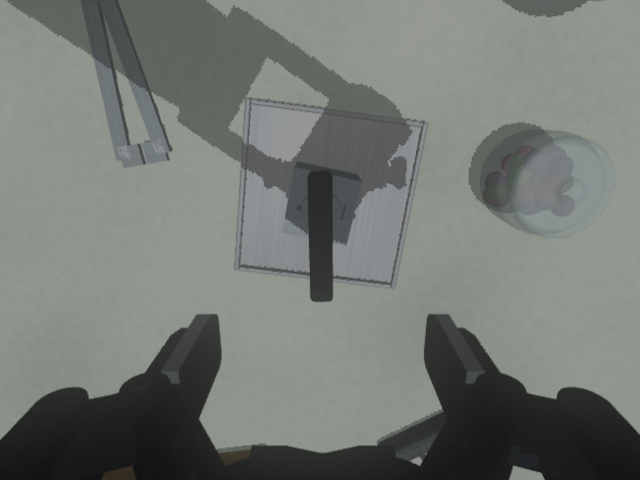

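The bung stands flat inside the tray at about (322,200), with the puller upright and locked across the slot (handle (320,171)–(321,300)). The gripper is clear.

```bash
python3 -c "
from plant import job_done
print(job_done())"
```

```text
the job is handed in; nothing more can be done
None
```

The bung is out of the dispenser and standing flat in the tray with the puller still locked in it; I handed the job in at about 23.6 s of the 58 s allowed, and no verdict came back.

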